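# Restock the empty lane of the bottle rack, tall one at the back first

## Task

Restock the empty middle lane of the black bottle rack from the counter: first stand the tall bottle with the blue cap in the back bay, then the short clear bottle with the black cap in the front bay before it, so that the tall one never has to be lifted across it. Set each one down upright on the rack's floor without dropping it and let go. Leave the other bottles and the glass standing where they are.

Things in the scene. Friction and masses are not known exactly. Their poses are not given: they have to be found in the camera images.
- tall_bottle: The tall clear bottle with a blue cap and blue label, 73 mm in diameter and 277 mm high, 0.72 kg give or take a quarter; standing on the counter. Straight body up to 175 mm, shoulder up to 208 mm, then neck and cap, to be gripped as a cylinder 48 mm wide from 208 to 277 mm above its underside. Origin: centre of its underside, z up along its axis.
- short_bottle: The short clear bottle with a black cap that stands on the counter (its twin is in the rack), 75 mm in diameter and 227 mm high, 0.74 kg give or take a quarter. Straight body up to 130 mm, shoulder up to 160 mm, then neck and cap, to be gripped as a cylinder 52 mm wide from 160 to 227 mm above its underside. Origin: centre of its underside, z up along its axis.
- rack: Black wire bottle rack, fixed, 212 mm deep (x) by 312 mm wide (y). Origin: centre of its underside; x points from its open front to its back, z up. Three lanes (y = +100, 0, -100 mm), each with a back bay (x = +50 mm) and a front bay (x = -50 mm); the middle lane is empty. Bays are 94 mm square between wire rails whose tops are 48 mm above the counter; only ends and back rise to 128 mm.
- back_bay (a point): Centre of the floor of the empty back bay, 10 mm above the counter, axes as the rack's. The tall bottle's origin goes here.
- front_bay (a point): Centre of the floor of the empty front bay, 10 mm above the counter, axes as the rack's, 100 mm in front of back_bay. The short bottle's origin goes here. The rack's front rail, with white blank cards, is 50 mm in front of this point.
- machine (a point): Middle of the front edge of the soft-serve machine's black drip tray (290 mm wide along y, from 140 to 205 mm above the counter). The machine, 315 mm wide and 860 mm high, stands behind it, its tap 80 mm behind this edge: between the loose bottles and the rack keep the arm in front of it. To its left a tray of cup stacks, up to 165 mm high, begins level with this edge.
- back_clear: Tall clear bottle with a pale cap, 73 mm in diameter and 277 mm high (neck 48 mm), loose in a back bay beside the empty lane (left or right). Origin: centre of its underside, z up along its axis.
- back_brown: Tall brown bottle with a yellowish cap, 69 mm in diameter and 277 mm high (neck 40 mm), loose in the other back bay. Origin: centre of its underside, z up along its axis.
- front_twin: Short clear bottle with a black cap, like short_bottle, loose in a front bay beside the empty lane (left or right). It stays. Origin: centre of its underside, z up along its axis.
- front_glass: Clear glass tumbler standing upside down, 69 mm in diameter and 88 mm high, loose in the other front bay. Origin: centre of its underside, z up along its axis.
- syrup: Pink syrup bottle with a pale cap, 68 mm in diameter and 258 mm high, standing on the counter to the far left. It stays. Origin: centre of its underside, z up along its axis.

How it is judged (in metres and radians):
On the way, in this order (a step that is already met when the one before it is completed fails the run):
1. the tall bottle stands released on the floor of the back bay, while the front bay is still empty (x of tall_bottle in the frame of back_bay between -0.02 and 0.02 m and y of tall_bottle in the frame of back_bay between -0.02 and 0.02 m and z of tall_bottle in the frame of back_bay between -0.006 and 0.006 m and angle between tall_bottle's own z axis and vertical below 0.1 rad and contact force between the fingers and tall_bottle below 0.2 N and linear speed of tall_bottle below 0.03 m/s and horizontal distance between short_bottle and front_bay above 0.06 m), for 0.2 s.
2. the short bottle stands released on the floor of the front bay (x of short_bottle in the frame of front_bay between -0.02 and 0.02 m and y of short_bottle in the frame of front_bay between -0.02 and 0.02 m and z of short_bottle in the frame of front_bay between -0.006 and 0.006 m and angle between short_bottle's own z axis and vertical below 0.1 rad and contact force between the fingers and short_bottle below 0.2 N and linear speed of short_bottle below 0.03 m/s), for 0.2 s.
At the end, for the whole second after the job is handed in: The tall bottle stands in the back bay and the short one in the front bay of the middle lane, each within 20 mm of its bay's centre along the rack's x and y, its underside within 6 mm of the floor's height, upright within 0.1 rad, at rest and released (all of step 2 and x of tall_bottle in the frame of back_bay between -0.02 and 0.02 m and y of tall_bottle in the frame of back_bay between -0.02 and 0.02 m and z of tall_bottle in the frame of back_bay between -0.006 and 0.006 m and angle between tall_bottle's own z axis and vertical below 0.1 rad and contact force between the fingers and tall_bottle below 0.2 N and linear speed of tall_bottle below 0.03 m/s); the robot touches nothing.
It fails at once if a bottle or the glass already in the rack is knocked askew (over 0.25 rad) or shifted more than 30 mm (angle between any of back_clear, back_brown, front_twin, front_glass's own z axis and vertical above 0.25 rad or distance of any of back_clear, back_brown, front_twin, front_glass from where it was at the start of the episode above 0.03 m).
It fails at once if the pink syrup bottle is knocked askew (over 0.25 rad) or shifted more than 30 mm (angle between syrup's own z axis and vertical above 0.25 rad or distance of syrup from where it was at the start of the episode above 0.03 m).
It fails at once if one of the two bottles is dropped (faster than 0.7 m/s out of the fingers, a fall of about 25 mm) ((linear speed of tall_bottle above 0.7 m/s and contact force between the fingers and tall_bottle below 0.1 N) or (linear speed of short_bottle above 0.7 m/s and contact force between the fingers and short_bottle below 0.1 N)).
It also fails if it takes over 66 s, if anything falls off the work surface, if the arm or the gripper's body presses on something with over 40 N, if the wrist force passes 120 N, or if a joint passes its speed limit or range.

## Robot

A 7-joint arm with a two-finger parallel gripper is mounted at the origin on a cart in front of the work surface, level with it; the furniture and walls round the work are solid. World frame = base frame: x ahead of the robot, y to its left, z up, the work surface at z = 0. Lengths are in m, angles in degrees, forces in N, time in s.
With the tool pointing down it reaches from about 0.425 to 0.875 m from the base axis. Payload 9.9 kg.
Tool frame: the origin (TCP) lies where the fingers leave the gripper's body, on its centre line; the fingertips stand 73 mm ahead of it and the grasp point (between the pads) lies 54 mm ahead of it (arm.pinch_z is the distance from the TCP to the grasp point, in m); z points along the fingers, y is the line along which they close (so a half turn about z gives the same grasp; the last joint's range is limited). The gripper opens to 85 mm and grips with 20 to 120 N. Pads are 22 mm wide; open, the fingers measure 114 mm over their backs; the gripper's body (76 mm by 85 mm) begins 54 mm behind the grasp point. The pads swing forward as they close: fully open they stand 13 mm farther back than shut.
Start: joints at [-72.525, 32.985, 1.427, 82.34, -0.859, 64.687, -3.237], TCP at [0.256, 0.625, 0.304] pointing down, gripper open.
Joint ranges: [-157.87, 157.87], [-19.46, 123.44], [-87.15, 90], [11.01, 140.99], [-62.26, 242.26], [9.8, 113.94], [-161.44, 161.44]. Speed limits (degrees/s): [127.2, 127.2, 172.46, 172.46, 180, 180, 180].

## Interface

Orientations are given as [roll, pitch, yaw] about the fixed x, y, z axes, in that order (R = Rz(yaw) Ry(pitch) Rx(roll)).
In Python, from bench import arm, workorder, get_image gives the robot as it stands (arm), with the cameras as plain functions and the job (workorder).
- The arm moves only by the tool drive_effector, called after "Emit:" as a command line: name --argument value ..., lists and objects as JSON in quotes. Schema: {"type":"object","properties":{"plan":{"type":"string"},"aperture":{"type":"number"},"only":{"type":"string"},"quiet":{"type":"boolean"},"lines":{"type":"string"}},"required":["plan"],"additionalProperties":false}. plan is a string of 1 to 8 rows, parted by semicolons, with the numbers parted by spaces; each row has 4 numbers: dx, dy, dz in a scale on which 1.0 is 0.8 m, then a turn about the tool's z in shares of 60 degrees (1.0 is 60 degrees); each row is the pose to reach, as a shift and turn from the pose commanded when the call began, along the tool's axes at that moment; what a row does not reach only later rows make up. A row lasts 1/10 s, in which the tool goes at most 0.05 m and 8.59 degrees, less where a joint would pass 70% of its speed; a pose out of reach is approached as far as the arm can. aperture is the opening from 0.0 (shut) to 1.0 (fully open), set as the call begins (left out keeps the last). The fingers move at their own pace and stop on an object; the grip force is fixed at half the most. Time passes only in rows, so rows that do not move let the fingers close. The tool returns the time, the measured TCP pose, the force, the opening and the grip force at its end. only (a regular expression) keeps the lines of the reply that match it, lines (a string "A,B") keeps lines A to B, and quiet returns only ok. Shift and turn numbers lie between -1 and 1, and a call with a number outside is refused. Input that does not fit is refused with a message, and nothing moves.
- arm.observe(): the state, without advancing time (a new reading comes with each control period).
- get_image(name): name is "side" or "top" or "wrist"; returns a dict with "pixels" (400x640x3 uint8, blue, green, red), "depth" (400x640 float32, m along the optical axis (not along the pixel's ray), 0 where there is no reading), "K" (3x3 intrinsics, pixels), "eye" and "attitude" of the camera in the world. Camera axes: x right, y down, z forward; pixel columns grow to the right and rows downward; lengths in m; the calibration is good to about 2 mm. A picture is of the moment at which its call begins.
- workorder.sign_off(): hands the job in; it is judged then, once.
The state is a dict: "time_s": time; "qpos": joint angles; "qvel": joint speeds; "effort": joint torques, N m; "tcp_pos": TCP position; "tool_rot": TCP orientation; "contact_force": force on the tool from outside, world axes, zero at the start; "wrist_torque": the same for the moment, N m; "grip_width": opening from 0.0 (shut) to 1.0 (fully open); "grasp_force": force on a finger pad.
Only numpy, scipy, OpenCV 4.12 (cv2) and the standard library are available. Lean on these libraries where they do the work, as an engineer would, in place of code of your own. Each camera call takes 0.05 s, during which the arm holds its last target. There are 200 camera calls.

## Working session

There is one attempt and no reset: what is moved stays moved. The work goes in short steps, Python scripts to look and compute and a tool call to move; the robot and the scene stay as the last step left them, time stands still between calls to the robot, and variables do not carry over. Pictures are saved under pics/ and viewed, at most 11 in all, crops included, and the job is handed in when it is done.

```bash
mkdir -p pics; ls
```

Run:
```python
from bench import arm, workorder, get_image
import cv2,numpy as np
s=arm.observe();print(s['time_s'],s['tcp_pos'],s['tool_rot'],s['grip_width'],arm.pinch_z)
for n in ['side','top']:
    d=get_image(n);cv2.imwrite(f'pics/{n}0.png',d['pixels']);np.savez(f'pics/{n}0.npz',**d);print(n,d['K'].tolist(),d['eye'],d['attitude'])
```

```text
bench.py
pics
0.0 [0.25575187 0.62430844 0.30303742] [-1.79902876e+02  3.01050474e-03  1.57722767e+02] 1.002718256666986 0.0539
side [[431.5847900204378, 0.0, 309.5968016373721], [0.0, 431.5847900204378, 199.42101984515503], [0.0, 0.0, 1.0]] [-0.68515731 -0.41650983  1.03582823] [-123.49994874   -0.57544877  -66.62427953]
top [[508.66611289249926, 0.0, 319.09934375742586], [0.0, 508.66611289249926, 190.26992305967696], [0.0, 0.0, 1.0]] [-0.66829731  0.16097701  1.66225266] [-1.40918300e+02 -8.13255337e-02 -9.24454263e+01]
```

View pics/side0.png

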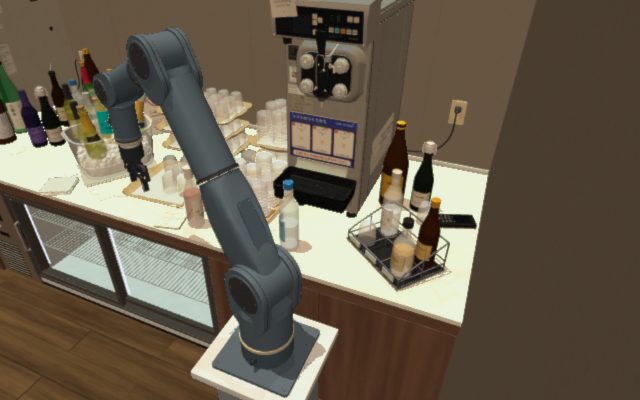

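View pics/top0.png

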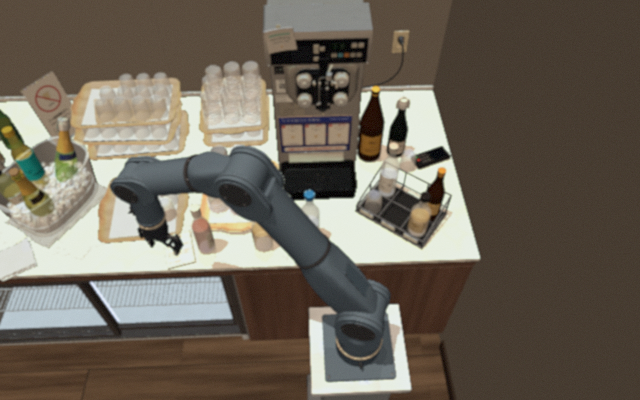

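Side: blue cap at (289,187), rack round (398,245). Top: blue cap at (309,195), short bottle near (263,235) half behind the arm, and rack round (403,205), yawed. I'll zoom in on these.

Create h.py:
```python
import numpy as np,cv2
from scipy.spatial.transform import Rotation as Ro
def R(a): return Ro.from_euler('xyz',a,degrees=True).as_matrix()
def ray(d,uv):
    v=np.linalg.solve(d['K'],[uv[0],uv[1],1.]); return np.array(d['eye']),R(d['attitude'])@v
def plane(d,uv,z):
    e,v=ray(d,uv); return e+v*(z-e[2])/v[2]
def proj(d,p):
    c=R(d['attitude']).T@(np.asarray(p)-d['eye']); q=d['K']@c; return q[:2]/q[2]
def tri(d1,a,d2,b):
    e1,v1=ray(d1,a);e2,v2=ray(d2,b)
    t=np.linalg.lstsq(np.c_[v1,-v2],e2-e1,rcond=None)[0]
    p,q=e1+t[0]*v1,e2+t[1]*v2; return (p+q)/2,np.linalg.norm(p-q)
def cloud(d):
    h,w=d['depth'].shape; u,v=np.meshgrid(np.arange(w),np.arange(h))
    c=np.stack([u,v,np.ones_like(u)],-1)@np.linalg.inv(d['K']).T*d['depth'][...,None]
    return c@R(d['attitude']).T+d['eye']
```

Run:
```python
from h import *
t=np.load('pics/top0.npz');s=np.load('pics/side0.npz')
a=cv2.resize(t['pixels'][155:250,345:460],None,fx=3.4,fy=3.4*1,interpolation=cv2.INTER_CUBIC)
b=cv2.resize(s['pixels'][165:290,340:455],None,fx=3.4,fy=3.4,interpolation=cv2.INTER_CUBIC)
H=max(a.shape[0],b.shape[0]);pad=lambda i:cv2.copyMakeBorder(i,0,H-i.shape[0],0,0,0)
cv2.imwrite('pics/rack.png',np.hstack([pad(a),pad(b)]))
m=[]
for d in(s,t):
    hsv=cv2.cvtColor(d['pixels'],cv2.COLOR_BGR2HSV)
    k=cv2.inRange(hsv,(98,140,80),(112,255,255))
    n,l,st,c=cv2.connectedComponentsWithStats(k)
    for i in range(1,n):
        if st[i,4]>8:print(st[i],c[i])
    print()
print('machine tray edge', [cloud(t)[193,c].round(3) for c in (290,320,345)])
```

```text
[69 80  6  5 23] [71.7826087 81.7826087]
[284 180  10  10  77] [287.80519481 184.01298701]

[304 190  10  10  64] [308.59375 194.71875]

machine tray edge [array([0.511, 0.216, 0.198]), array([0.506, 0.105, 0.199]), array([0.513, 0.012, 0.185])]
```

View pics/rack.png

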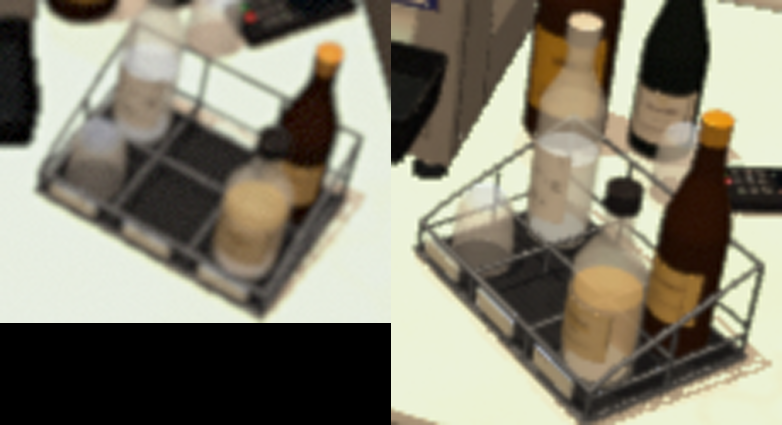

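The crop shows the empty middle lane, with clear and glass in the left lane and brown and twin in the right one. Rack corners in the top half: back-top (138,22) and (360,138), front (42,185) and (262,310). In the side half: back-top (575,125) and (760,265), front (422,235) and (585,400).

Run:
```python
from h import *
t=np.load('pics/top0.npz');s=np.load('pics/side0.npz')
T=lambda x,y:((x+.5)/3.4-.5+345,(y+.5)/3.4-.5+155)
S=lambda x,y:((x-391+.5)/3.4-.5+340,(y+.5)/3.4-.5+165)
for n,a,b in [('BLtop',(138,22),(575,122)),('BRtop',(360,138),(760,266)),('FRbot',(262,318),(585,420)),('FLbot',(42,190),(420,248)),('FLrail',(42,180),(424,224)),('FRrail',(264,296),(588,386))]:
    print(n,[x.round(3) if hasattr(x,'round') else x for x in tri(t,T(*a),s,S(*b))])
print('tall cap',tri(t,(308.6,194.7),s,(287.8,184)))
caps=[('brown',(329,52),(717,117)),('twin',(274,140),(624,190)),]
for n,a,b in caps: print(n,tri(t,T(*a),s,S(*b)))
# direct plane estimates with z known
P={'BL':.128,'BR':.128,'FR':0.,'FL':0.}
for n,z,a,b in [('BL',.127,(138,22),(575,122)),('BR',.127,(360,138),(760,266)),('FR',0,(262,318),(585,420)),('FL',0,(42,190),(420,248))]:
    print(n,plane(t,T(*a),z).round(3),plane(s,S(*b),z).round(3))
# black cap in top view near short bottle
```

```text
BLtop [array([ 0.732, -0.172,  0.11 ]), np.float64(0.004)]
BRtop [array([ 0.54 , -0.404,  0.118]), np.float64(0.001)]
FRbot [array([ 0.374, -0.282,  0.007]), np.float64(0.004)]
FLbot [array([ 0.562, -0.048,  0.008]), np.float64(0.001)]
FLrail [array([ 0.556, -0.049,  0.042]), np.float64(0.011)]
FRrail [array([ 0.378, -0.278,  0.047]), np.float64(0.005)]
tall cap (array([0.4512498 , 0.14809789, 0.25983119]), np.float64(0.0005089131042613683))
brown (array([ 0.52941997, -0.33582383,  0.2813738 ]), np.float64(0.0023034974581793003))
twin (array([ 0.45467128, -0.27233572,  0.22783048]), np.float64(0.0016332379552442824))
BL [ 0.719 -0.17   0.127] [ 0.704 -0.176  0.127]
BR [ 0.532 -0.4    0.127] [ 0.528 -0.405  0.127]
FR [ 0.377 -0.282  0.   ] [ 0.383 -0.282  0.   ]
FL [ 0.568 -0.049 -0.   ] [ 0.573 -0.046  0.   ]
```

Units first: shifts go in shares of 0.8 m and turns go in shares of 60 degrees. So -0.24 m / 0.8 = -0.3, -0.12 m / 0.8 = -0.15, 50 degrees / 60 = 0.8333.

Emit:
drive_effector --plan "0 0 -0.0625 0;0 0 -0.125 0;-0.0625 -0.0625 -0.15 0.1667;-0.125 -0.125 -0.15 0.3;-0.1875 -0.1875 -0.15 0.4333;-0.25 -0.25 -0.15 0.5667;-0.3 -0.3 -0.15 0.7;-0.3 -0.3 -0.15 0.8333" --aperture 1.0

```text
time_s: 0.9
tcp_pos: [0.3713, 0.3477, 0.4235]
tool_rot: [-180.0, -0.0, 107.4]
contact_force: [0.7, -0.0, -0.3]
grip_width: 0.998
grasp_force: 0.0
```

Run:
```python
from bench import arm, workorder, get_image
from h import *
for n in ['top','wrist','side']:
    d=get_image(n);np.savez(f'pics/{n}1.npz',**d)
    if n=='wrist':print(d['eye'],d['attitude'],d['K'][0])
    globals()[n]=d['pixels']
cv2.imwrite('pics/v1.png',np.vstack([np.hstack([cv2.resize(top[150:290,180:380],(400,280)),cv2.resize(side[120:260,170:370],(400,280))]),cv2.resize(wrist,(480,300))[:, :].copy() if 0 else cv2.copyMakeBorder(cv2.resize(wrist,(512,320)),0,0,0,288,0)]))
```

```text
[0.35391415 0.40783809 0.49324044] [ 1.63532480e+02 -8.01374404e-02  1.63410633e+01] [306.9630334    0.         314.36530652]
```

View pics/v1.png

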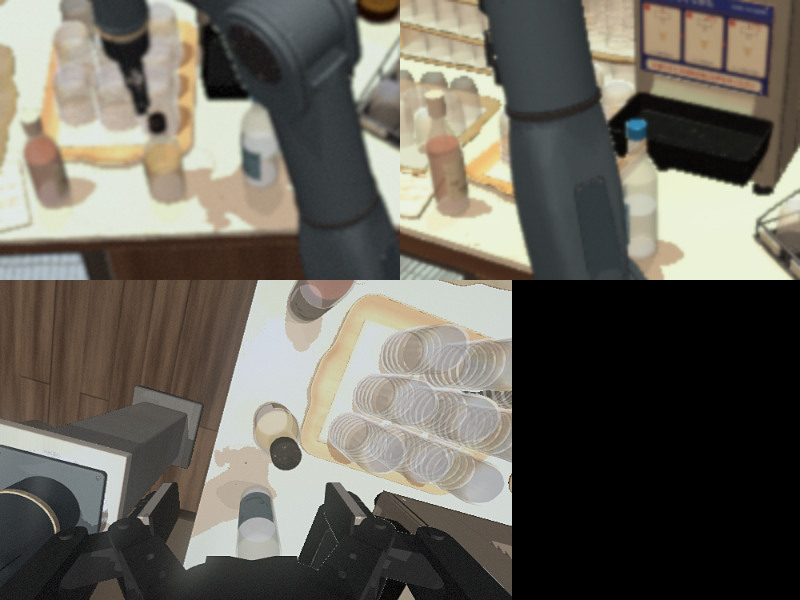

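Wrist (shown at 0.8 scale) shows the short bottle's black cap at (285,173) and the tall bottle's body at (257,245). In the top crop the black cap is at (157,122). The wrist camera looks in between the fingers, so I'll hover over the tall bottle.

Converted, -0.214 m / 0.8 = -0.2675, -0.15 m / 0.8 = -0.1875, 56.7 degrees / 60 = 0.945.

Emit:
drive_effector --plan "-0.0625 0 0 0.1333;-0.125 0.0125 0 0.2667;-0.1875 0.025 0 0.4;-0.25 0.025 0 0.5333;-0.2675 0.025 0 0.6667;-0.2675 0.025 0 0.8;-0.2675 0.025 0 0.945;-0.2675 0.025 0 0.945" --aperture 1.0

```text
time_s: 1.85
tcp_pos: [0.4551, 0.1531, 0.4233]
tool_rot: [-180.0, 0.0, 51.0]
contact_force: [0.1, 0.5, -0.3]
grip_width: 1.001
grasp_force: 0.0
```

Run:
```python
from bench import arm, workorder, get_image
from h import *
t=np.load('pics/top1.npz');w=np.load('pics/wrist1.npz')
print('short cap',tri(t,(258.3,211),w,(356,216)),plane(w,(356,216),.227),plane(t,(258.3,211),.217))
d=get_image('wrist');np.savez('pics/wrist2.npz',**d)
cv2.imwrite('pics/v2.png',d['pixels'])
hsv=cv2.cvtColor(d['pixels'],cv2.COLOR_BGR2HSV)
k=cv2.inRange(hsv,(98,140,60),(112,255,255))
n,l,st,c=cv2.connectedComponentsWithStats(k)
for i in range(1,n):
    if st[i,4]>40:print(st[i],c[i],plane(d,c[i],.277).round(4))
print(cv2.HoughCircles(cv2.cvtColor(w['pixels'],cv2.COLOR_BGR2GRAY)[180:250,320:400],3,1,30,param1=80,param2=.5,minRadius=10,maxRadius=25))
print(arm.observe()['tcp_pos'])
```

```text
short cap (array([0.41892572, 0.32790703, 0.21699825]), np.float64(0.00044688662288336947)) [0.41671429 0.33062056 0.227     ] [0.41873625 0.32806236 0.217     ]
[[[36.5 35.5 21. ]
  [78.5 17.5 24.4]
  [28.5  4.5 24.4]
  [ 1.5 50.5 18.6]
  [70.5 63.5 23. ]
  [35.5 65.5 21. ]
  [ 1.5 19.5 12.5]]]
[0.45505548 0.15317156 0.42327927]
```

View pics/v2.png

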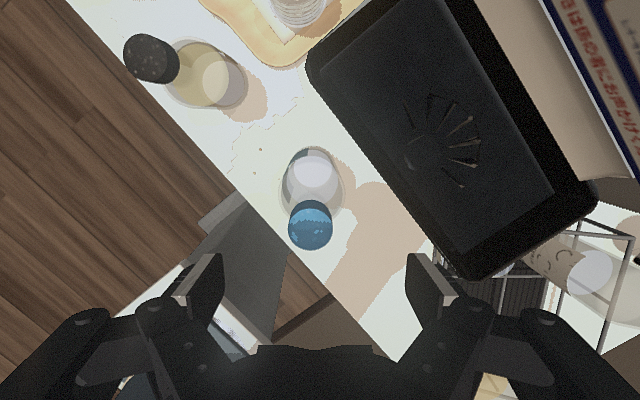

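The picture shows the blue cap at (311,226), with the bottle's body circle round (311,180). The drip tray's front-left edge runs from (310,65) to (465,278), and the black cap is at (150,57).

Run:
```python
from h import *
d=np.load('pics/wrist2.npz')
hsv=cv2.cvtColor(d['pixels'],cv2.COLOR_BGR2HSV)
k=cv2.inRange(hsv[190:260,280:345],(95,110,60),(118,255,255)); ys,xs=np.nonzero(k)
c=cv2.minEnclosingCircle(np.c_[xs,ys].astype(np.float32)); print(c,len(xs))
uv=(c[0][0]+280,c[0][1]+190); print('cap',plane(d,uv,.277),plane(d,uv,.265), 'depth pt',cloud(d)[int(uv[1]),int(uv[0])])
print('body base (312,190)->z.0..',plane(d,(312,187),.1))
print('tray',plane(d,(308,65),.205),plane(d,(465,279),.205), plane(d,(597,195),.205))
print('short',plane(d,(148,57),.227))
```

```text
((29.549999237060547, 38.0), 21.959209442138672) 315
cap [0.44348708 0.14651857 0.277     ] [0.44043339 0.14305536 0.265     ] depth pt [0.44313312 0.14674021 0.27686872]
body base (312,190)->z.0.. [0.43728771 0.13791869 0.1       ]
tray [0.51911019 0.24290081 0.205     ] [ 0.51606709 -0.02158138  0.205     ] [ 0.66329149 -0.0231144   0.205     ]
short [0.42278129 0.32444864 0.227     ]
```

Converted, 0.124 m / 0.8 = 0.155, -0.004 m / 0.8 = -0.005.

Emit:
drive_effector --plan "-0.0125 -0.005 0 0;-0.0125 -0.005 0.05 0;-0.0125 -0.005 0.1 0;-0.0125 -0.005 0.1375 0;-0.0125 -0.005 0.155 0;-0.0125 -0.005 0.155 0" --aperture 1.0

```text
time_s: 2.5
tcp_pos: [0.4443, 0.1466, 0.298]
tool_rot: [-179.9, 0.2, 51.2]
contact_force: [0.7, 0.4, 0.3]
grip_width: 0.997
grasp_force: 0.0
```

Emit:
drive_effector --plan "0 0 0 0;0 0 0 0;0 0 0 0;0 0 0 0;0 0 0 0;0 0 0 0;0 0 0 0;0 0 0 0" --aperture 0.0

```text
time_s: 3.3
tcp_pos: [0.4463, 0.1471, 0.3011]
tool_rot: [180.0, -0.2, 51.0]
contact_force: [-2.5, -0.2, 12.0]
grip_width: 0.466
grasp_force: 59.7
```

Converted, -0.08 m / 0.8 = -0.1, -0.06 m / 0.8 = -0.075.

Emit:
drive_effector --plan "0 0 -0.0125 0;0 0 -0.025 0;0 0 -0.05 0;0 0 -0.075 0;0 0 -0.1 0;0 0 -0.1 0;0 0 -0.1 0"

```text
time_s: 4.0
tcp_pos: [0.4455, 0.1468, 0.3795]
tool_rot: [-180.0, -0.0, 51.0]
contact_force: [0.4, -0.3, -7.5]
grip_width: 0.463
grasp_force: 62.1
```

Run:
```python
from bench import arm, workorder, get_image
from h import *
d=get_image('wrist');np.savez('pics/wrist3.npz',**d);a=d['pixels']
e=get_image('top')['pixels'][140:290,250:470];f=get_image('side')
np.savez('pics/side3.npz',**f);f=f['pixels'][120:300,250:470]
cv2.imwrite('pics/v3.png',np.hstack([cv2.resize(a,(480,300)),cv2.resize(f,(320,262))[:300] if 0 else cv2.copyMakeBorder(cv2.resize(f,(320,262)),0,38,0,0,0)]))
```

```text
(no output)
```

View pics/v3.png

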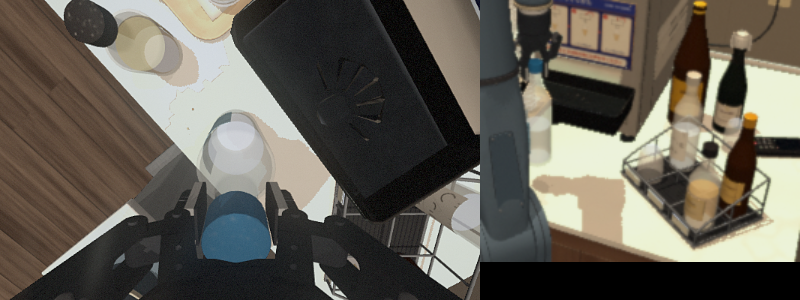

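Held upright: the blue cap sits between the pads at (238,215), and the bottle hangs clear in the side view. Next I carry it to the front of the lane.

Converted, -0.225 m / 0.8 = -0.2813, 0.162 m / 0.8 = 0.2025.

Emit:
drive_effector --plan "-0.025 0.0188 -0.0125 0;-0.0625 0.0438 -0.0125 0;-0.1063 0.075 -0.0125 0;-0.15 0.1075 -0.0125 0;-0.1938 0.14 -0.0125 0;-0.2375 0.1713 -0.0125 0;-0.2688 0.1938 -0.0125 0;-0.2813 0.2025 -0.0125 0"

```text
time_s: 4.95
tcp_pos: [0.4289, -0.1337, 0.3891]
tool_rot: [180.0, 0.1, 50.7]
contact_force: [-0.7, -0.4, -6.8]
grip_width: 0.466
grasp_force: 61.6
```

Emit:
drive_effector --plan "0 0 0 0;0 0 0 0;0 0 0 0"

```text
time_s: 5.25
tcp_pos: [0.4303, -0.1289, 0.3892]
tool_rot: [-179.9, 0.0, 51.1]
contact_force: [-0.1, 0.3, -7.0]
grip_width: 0.469
grasp_force: 61.7
```

Run:
```python
from bench import arm, workorder, get_image
from h import *
o=[]
for n in ['wrist','top','side']:
    d=get_image(n);np.savez(f'pics/{n}4.npz',**d);o.append(d['pixels'])
f=lambda i,s:cv2.resize(i,s,interpolation=cv2.INTER_CUBIC)
bot=np.hstack([f(o[1][155:250,345:460],(400,330)),f(o[2][165:290,340:455],(400,330))])
wr=cv2.copyMakeBorder(f(o[0],(432,270)),0,0,0,368,0)
cv2.imwrite('pics/v4.png',np.vstack([wr,bot]))
```

```text
(no output)
```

View pics/v4.png

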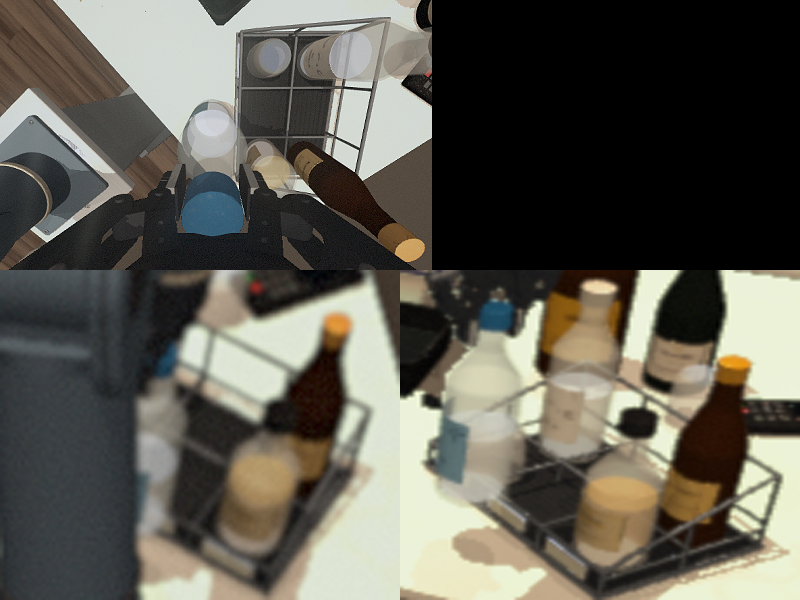

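The wrist picture shows the rack from above. The middle-lane divider rails lie at rows about 88 and 135 (0.675 scale), the front rail at column 241 and the cross rail at 292. I'll enlarge it for precision.

Run:
```python
from h import *
d=np.load('pics/wrist4.npz');cv2.imwrite('pics/v5.png',cv2.resize(d['pixels'][20:270,330:570],None,fx=2.4,fy=2.4,interpolation=cv2.INTER_CUBIC))
```

```text
(no output)
```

View pics/v5.png

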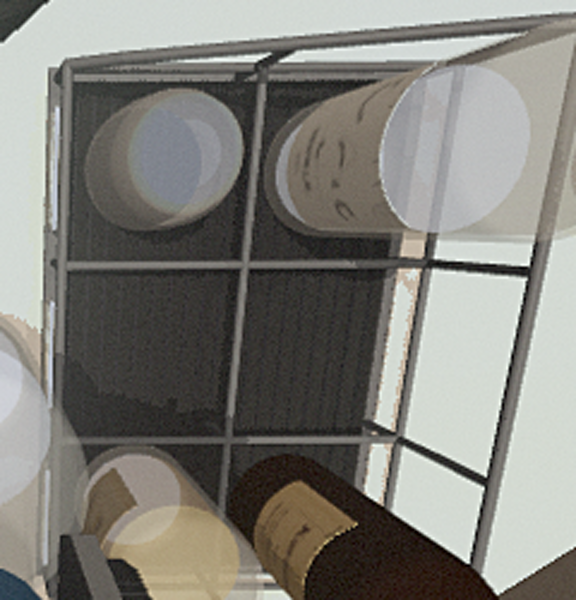

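In the crop, the rail crossings (top at 48 mm) are at the front (66,267) and (57,440), the cross rail (245,265) and (227,440), and the back (429,263) and (398,438).

Run:
```python
from h import *
from bench import arm, workorder, get_image
d=np.load('pics/wrist4.npz')
W=lambda x,y:((x+.5)/2.4-.5+330,(y+.5)/2.4-.5+20)
# rack-frame points (wire centres): bay lines at x=-100,0,100, y=+50,-50
m=[(66,267,-.1,.05),(57,440,-.1,-.05),(245,265,0,.05),(227,440,0,-.05),(429,263,.1,.05),(398,438,.1,-.05)]
P=np.array([plane(d,W(a,b),.046)[:2] for a,b,_,_ in m]);Q=np.array([r[2:] for r in m])
print(P.round(4))
pc,qc=P.mean(0),Q.mean(0);U,s,V=np.linalg.svd((Q-qc).T@(P-pc));M=(U@V).T
c=pc-M@qc;yaw=np.degrees(np.arctan2(M[1,0],M[0,0]))
print('centre',c,'yaw',yaw,'scale',s.sum()/((Q-qc)**2).sum());print('resid mm',((P-(Q@M.T+c))*1e3).round(1))
b=M@[.05,0]+c;f=M@[-.05,0]+c;print('back',b,'front',f)
# bottle base: cap triangulated
o=arm.observe();p=o['tcp_pos'];print(p,o['tool_rot'])
t=R(o['tool_rot'])
print('toback tool', t.T@np.r_[b-p[:2],0],'laneoffset',M.T@(p[:2]-c))
np.save('pics/rack.npy',np.r_[b,f,c,yaw])
```

```text
[[ 0.5029 -0.1261]
 [ 0.44   -0.2018]
 [ 0.5796 -0.1865]
 [ 0.5172 -0.2641]
 [ 0.6582 -0.2486]
 [ 0.5955 -0.3256]]
centre [ 0.54891156 -0.22544052] yaw -38.617557276958856 scale 0.9912281104751965
resid mm [[ 0.9 -2.1]
 [ 0.4  0.3]
 [-0.5 -0.1]
 [-0.5  0.4]
 [-0.   0.2]
 [-0.4  1.3]]
back [ 0.58797802 -0.25664647] front [ 0.50984509 -0.19423457]
[ 0.43029327 -0.12922468  0.38945426] [-1.79979569e+02  7.98589174e-03  5.11158188e+01]
toback tool [-2.00911255e-04  2.02733196e-01 -7.22658824e-05] laneoffset [-0.15273008  0.00114432]
```

Converted, 0.203 m / 0.8 = 0.2538, 0.185 m / 0.8 = 0.2313.

Emit:
drive_effector --plan "0 0.025 0 0;0 0.0625 0 0;0 0.1063 0 0;0 0.15 0 0;0 0.1938 0 0;0 0.2313 0 0;0 0.2538 0 0;0 0.2538 0 0"

```text
time_s: 6.2
tcp_pos: [0.5897, -0.2585, 0.3883]
tool_rot: [-180.0, 0.1, 51.0]
contact_force: [-0.4, 0.4, -6.4]
grip_width: 0.47
grasp_force: 62.1
```

Emit:
drive_effector --plan "0 0 0 0;0 0 0.0125 0;0 0 0.0313 0;0 0 0.05 0;0 0 0.0688 0;0 0 0.0813 0;0 0 0.0875 0;0 0 0.0875 0"

```text
time_s: 7.0
tcp_pos: [0.5878, -0.2572, 0.3191]
tool_rot: [-179.9, 0.0, 51.0]
contact_force: [0.5, 0.8, -6.4]
grip_width: 0.462
grasp_force: 62.1
```

Run:
```python
from bench import arm, workorder, get_image
from h import *
o=[]
for n in ['wrist','side']:
    d=get_image(n);np.savez(f'pics/{n}5.npz',**d);o.append(d['pixels'])
f=lambda i,s:cv2.resize(i,s,interpolation=cv2.INTER_CUBIC)
cv2.imwrite('pics/v6.png',np.hstack([f(o[0],(448,280)),f(o[1][150:290,335:495],(320,280))]))
r=np.load('pics/rack.npy');p=arm.observe()['tcp_pos'];print(p,p[:2]-r[:2])
```

```text
[ 0.58812788 -0.25776935  0.32016713] [ 0.00014986 -0.00112288]
```

View pics/v6.png

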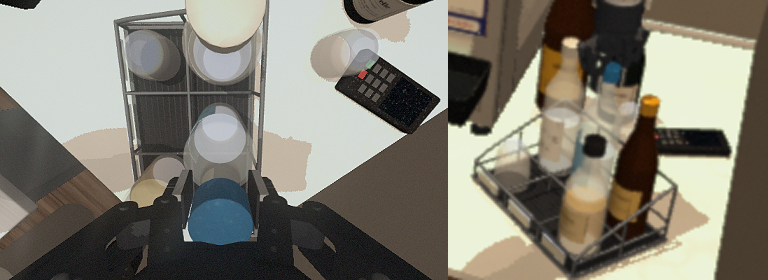

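The bottle stands between the rails of the back bay (wrist body at (218,140)), with no side force. I'll lower it the last 9 mm gently and release.

Converted, 0.008 m / 0.8 = 0.01, 0.007 m / 0.8 = 0.0088.

Emit:
drive_effector --plan "0 0 0.0038 0;0 0 0.0063 0;0 0 0.0088 0;0 0 0.01 0;0 0 0.01 0"

```text
time_s: 7.6
tcp_pos: [0.588, -0.2577, 0.3114]
tool_rot: [-180.0, 0.0, 51.0]
contact_force: [0.2, 0.2, -5.4]
grip_width: 0.468
grasp_force: 62.1
```

Converted, 0.002 m / 0.8 = 0.0025, 0.001 m / 0.8 = 0.0013.

Emit:
drive_effector --plan "0 0 0.0013 0;0 0 0.0025 0;0 0 0.0025 0"

```text
time_s: 7.9
tcp_pos: [0.5883, -0.2579, 0.311]
tool_rot: [179.9, -0.1, 51.0]
contact_force: [-1.3, 2.7, 5.1]
grip_width: 0.464
grasp_force: 63.6
```

Emit:
drive_effector --plan "0 0 0.0006 0;0 0 0.0013 0;0 0 0.0013 0"

```text
time_s: 8.2
tcp_pos: [0.5885, -0.258, 0.311]
tool_rot: [179.8, -0.1, 51.0]
contact_force: [-2.8, 3.0, 12.2]
grip_width: 0.466
grasp_force: 64.6
```

Emit:
drive_effector --plan "0 0 -0.0013 0;0 0 -0.0013 0;0 0 -0.0013 0;0 0 -0.0013 0;0 0 -0.0013 0;0 0 -0.0013 0" --aperture 1.0

```text
time_s: 8.8
tcp_pos: [0.588, -0.2577, 0.3095]
tool_rot: [-180.0, 0.0, 51.0]
contact_force: [0.3, 0.1, -0.0]
grip_width: 1.002
grasp_force: 0.0
```

Emit:
drive_effector --plan "0 0 -0.0125 0;0 0 -0.0375 0;0 0 -0.0875 0;0 0 -0.1375 0;0 0 -0.1625 0;0 0 -0.1625 0"

```text
time_s: 9.4
tcp_pos: [0.5882, -0.2588, 0.4438]
tool_rot: [179.7, -0.1, 51.0]
contact_force: [-0.1, 0.8, -0.1]
grip_width: 1.0
grasp_force: 0.0
```

Run:
```python
from bench import arm, workorder, get_image
from h import *
d=get_image('wrist');np.savez('pics/wrist6.npz',**d)
s=get_image('side');r=np.load('pics/rack.npy')
for a,im in(('w',d),('s',s)):
    hsv=cv2.cvtColor(im['pixels'],cv2.COLOR_BGR2HSV)
    k=cv2.inRange(hsv,(95,110,60),(118,255,255))
    n,l,st,c=cv2.connectedComponentsWithStats(k)
    for i in range(1,n):
        if st[i,4]>30:
            p=plane(im,c[i],.287 if a=='w' else .275);print(a,st[i],c[i].round(1),p.round(4),(p[:2]-r[:2]).round(4))
```

```text
w [ 291  183   44   48 1381] [312.3 207.9] [ 0.587  -0.2573  0.287 ] [-0.001  -0.0007]
s [325 119  24  10  70] [334.4 123.2] [0.9708 0.173  0.275 ] [0.3829 0.4297]
s [411 182  10  11  92] [415.6 187.2] [ 0.5871 -0.2619  0.275 ] [-0.0009 -0.0053]
```

Converted, -0.326 m / 0.8 = -0.4075, -0.05 m / 0.8 = -0.0625.

Emit:
drive_effector --plan "0 -0.0625 0 0;0 -0.125 0 0;0 -0.1875 0 0;0 -0.25 0 0;0.0488 -0.29 0 0;0.0975 -0.3288 0 0;0.1463 -0.3688 0 0;0.195 -0.4075 0 0"

```text
time_s: 10.3
tcp_pos: [0.4316, 0.0701, 0.4391]
tool_rot: [-180.0, 0.0, 51.1]
contact_force: [1.9, -0.9, 0.4]
grip_width: 0.996
grasp_force: 0.0
```

Emit:
drive_effector --plan "0.0488 -0.0388 0 0;0.0975 -0.0788 0 0;0.1463 -0.1188 0 0;0.195 -0.1588 0 0;0.2375 -0.2 0 0;0.2438 -0.215 0 0;0.2438 -0.215 0 0"

```text
time_s: 11.0
tcp_pos: [0.4201, 0.33, 0.4379]
tool_rot: [-180.0, 0.2, 51.3]
contact_force: [0.2, -1.0, 0.2]
grip_width: 0.999
grasp_force: 0.0
```

Run:
```python
from bench import arm, workorder, get_image
from h import *
d=get_image('wrist');np.savez('pics/wrist7.npz',**d);cv2.imwrite('pics/v7.png',d['pixels'])
o=arm.observe();print(o['tcp_pos'])
g=cv2.cvtColor(d['pixels'],cv2.COLOR_BGR2GRAY)
k=(g<75).astype(np.uint8);k[260:]=0
n,l,st,c=cv2.connectedComponentsWithStats(k)
for i in range(1,n):
    if 300<st[i,4]<5000:
        p=plane(d,c[i],.227);print(st[i],c[i].round(1),p.round(4),(R(o['tool_rot']).T@(p-o['tcp_pos'])).round(4))
```

```text
[0.4211183  0.32776812 0.43851385]
[ 12  86 123 122 936] [ 75.8 149.8] [0.2742 0.4953 0.227 ] [ 0.0387 -0.2196  0.2113]
[   0  167   46   66 1281] [ 17.6 203.5] [0.1907 0.4973 0.227 ] [-0.0122 -0.2859  0.2114]
[300 171  36  39 333] [314.9 189.6] [0.4199 0.331  0.227 ] [ 0.0023 -0.003   0.2115]
```

View pics/v7.png

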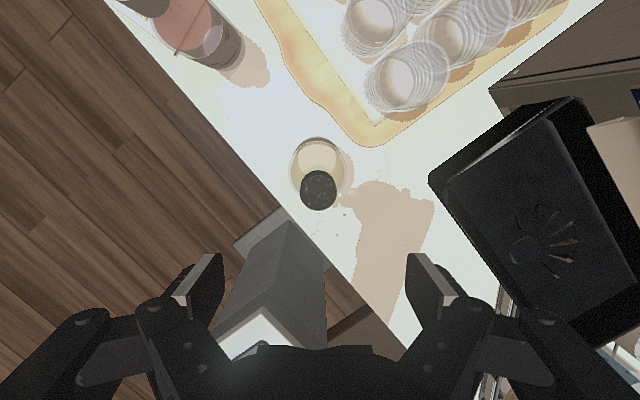

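The cap is centred at (318,190), which puts it 2 mm along tool x and 0 along y. I'll descend and grip.

Converted, 0.188 m / 0.8 = 0.235, 0.165 m / 0.8 = 0.2063.

Emit:
drive_effector --plan "0.0025 0 0 0;0.0025 0 0.0563 0;0.0025 0 0.1125 0;0.0025 0 0.1688 0;0.0025 0 0.2063 0;0.0025 0 0.225 0;0.0025 0 0.235 0;0.0025 0 0.235 0" --aperture 1.0

```text
time_s: 11.85
tcp_pos: [0.4233, 0.3281, 0.2513]
tool_rot: [180.0, 0.1, 50.9]
contact_force: [-0.9, 0.3, 0.4]
grip_width: 1.0
grasp_force: 0.0
```

Emit:
drive_effector --plan "0 0 0 0;0 0 0 0;0 0 0 0;0 0 0 0;0 0 0 0;0 0 0 0;0 0 0 0;0 0 0 0" --aperture 0.0

```text
time_s: 12.65
tcp_pos: [0.4235, 0.3294, 0.2532]
tool_rot: [180.0, -0.1, 51.0]
contact_force: [-0.3, -2.3, 11.8]
grip_width: 0.501
grasp_force: 59.9
```

Emit:
drive_effector --plan "0 0 -0.0125 0;0 0 -0.025 0;0 0 -0.05 0;0 0 -0.075 0;0 0 -0.1 0;0 0 -0.1 0;0 0 -0.1 0;0 0 -0.1 0"

```text
time_s: 13.45
tcp_pos: [0.4223, 0.3292, 0.3305]
tool_rot: [-180.0, 0.1, 51.0]
contact_force: [-0.5, -0.3, -5.3]
grip_width: 0.496
grasp_force: 61.9
```

Converted, -0.26 m / 0.8 = -0.325, 0.13 m / 0.8 = 0.1625.

Emit:
drive_effector --plan "-0.0225 0.0188 -0.0125 0;-0.0625 0.0525 -0.0125 0;-0.1063 0.0888 -0.0125 0;-0.15 0.125 -0.0125 0;-0.1938 0.1625 -0.0125 0;-0.2375 0.2 -0.0125 0;-0.2813 0.235 -0.0125 0;-0.325 0.2713 -0.0125 0"

```text
time_s: 14.25
tcp_pos: [0.4272, -0.0109, 0.3409]
tool_rot: [-179.9, 0.0, 51.0]
contact_force: [0.6, 0.4, -5.7]
grip_width: 0.497
grasp_force: 62.0
```

Emit:
drive_effector --plan "-0.0438 0.0363 0 0;-0.0813 0.0688 0 0;-0.1063 0.09 0 0;-0.1138 0.0963 0 0;-0.1138 0.0963 0 0;-0.1138 0.0963 0 0;-0.1138 0.0963 0 0"

```text
time_s: 14.95
tcp_pos: [0.4307, -0.127, 0.3412]
tool_rot: [-179.9, 0.0, 51.1]
contact_force: [0.4, -0.1, -6.3]
grip_width: 0.495
grasp_force: 62.0
```

Run:
```python
from bench import arm, workorder, get_image
from h import *
r=np.load('pics/rack.npy');o=arm.observe();p=o['tcp_pos'];print('to front in tool',R(o['tool_rot']).T@np.r_[r[2:4]-p[:2],0])
```

```text
to front in tool [-2.74185560e-03  1.03810219e-01 -1.02492497e-04]
```

Converted, 0.103 m / 0.8 = 0.1288, -0.0025 m / 0.8 = -0.0031.

Emit:
drive_effector --plan "-0.0025 0.0188 0 0;-0.0031 0.05 0 0;-0.0031 0.0813 0 0;-0.0031 0.1125 0 0;-0.0031 0.1288 0 0;-0.0031 0.1288 0 0;-0.0031 0.1288 0 0"

```text
time_s: 15.65
tcp_pos: [0.5087, -0.1942, 0.3412]
tool_rot: [-179.9, 0.0, 51.1]
contact_force: [0.1, -0.4, -5.8]
grip_width: 0.493
grasp_force: 62.2
```

Emit:
drive_effector --plan "0 0 0.0125 0;0 0 0.0313 0;0 0 0.05 0;0 0 0.0688 0;0 0 0.0813 0;0 0 0.085 0;0 0 0.0875 0;0 0 0.0875 0"

```text
time_s: 16.45
tcp_pos: [0.5093, -0.1951, 0.2719]
tool_rot: [180.0, -0.0, 51.0]
contact_force: [0.1, -0.1, -5.1]
grip_width: 0.494
grasp_force: 62.2
```

Run:
```python
from bench import arm, workorder, get_image
from h import *
o=[]
for n in ['wrist','side']:
    d=get_image(n);o.append(d['pixels'])
f=lambda i,s:cv2.resize(i,s,interpolation=cv2.INTER_CUBIC)
cv2.imwrite('pics/v8.png',np.hstack([f(o[0],(448,280)),f(o[1][150:290,335:495],(320,280))]))
r=np.load('pics/rack.npy');p=arm.observe();print(p['tcp_pos'],R(p['tool_rot']).T@np.r_[r[2:4]-p['tcp_pos'][:2],0])
```

```text
[ 0.50935691 -0.19525586  0.2721056 ] [ 1.10101526e-03 -2.62908060e-04  1.76653012e-07]
```

View pics/v8.png

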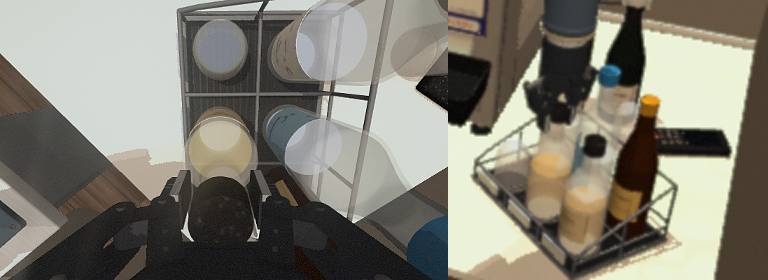

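The short bottle stands in the front bay between the rails (wrist body at (220,150)), clear of the others and with no side load. Lowering.

Converted, 0.008 m / 0.8 = 0.01, 0.007 m / 0.8 = 0.0088.

Emit:
drive_effector --plan "0 0 0.0038 0;0 0 0.0063 0;0 0 0.0088 0;0 0 0.01 0;0 0 0.01 0"

```text
time_s: 17.05
tcp_pos: [0.5091, -0.1951, 0.2634]
tool_rot: [-180.0, 0.0, 51.0]
contact_force: [0.6, 0.5, -5.9]
grip_width: 0.497
grasp_force: 62.2
```

Emit:
drive_effector --plan "0 0 0.0013 0;0 0 0.0025 0;0 0 0.0025 0"

```text
time_s: 17.35
tcp_pos: [0.5094, -0.1954, 0.2629]
tool_rot: [179.9, -0.1, 51.0]
contact_force: [-3.4, 2.3, 9.8]
grip_width: 0.492
grasp_force: 64.5
```

Converted, -0.001 m / 0.8 = -0.0013.

Emit:
drive_effector --plan "0 0 -0.0013 0;0 0 -0.0013 0;0 0 -0.0013 0;0 0 -0.0013 0;0 0 -0.0013 0;0 0 -0.0013 0" --aperture 0.78

```text
time_s: 17.95
tcp_pos: [0.5092, -0.1951, 0.2626]
tool_rot: [180.0, 0.0, 51.0]
contact_force: [0.2, 0.0, -0.4]
grip_width: 0.778
grasp_force: 0.0
```

Emit:
drive_effector --plan "0 0 -0.0125 0;0 0 -0.0375 0;0 0 -0.0875 0;0 0 -0.1375 0;0 0 -0.1875 0;0 0 -0.225 0;0 0 -0.225 0;0 0 -0.225 0"

```text
time_s: 18.75
tcp_pos: [0.5091, -0.1952, 0.4434]
tool_rot: [179.9, -0.0, 51.0]
contact_force: [0.4, -0.1, -1.1]
grip_width: 0.779
grasp_force: 0.0
```

Run:
```python
from bench import arm, workorder, get_image
from h import *
d=get_image('wrist');r=np.load('pics/rack.npy');g=cv2.cvtColor(d['pixels'],cv2.COLOR_BGR2GRAY)
P=cloud(d)
for n,c,z in(('short',r[2:4],.237),('tall',r[:2],.287)):
    m=(abs(P[...,2]-z)<.006)&(np.hypot(P[...,0]-c[0],P[...,1]-c[1])<.05)
    print(n,m.sum(),P[m].mean(0)-np.r_[c,z] if m.any() else 0)
```

```text
short 1101 [-0.00351882 -0.00333718 -0.00100661]
tall 1533 [-0.00247189 -0.00114687 -0.00105615]
```

Both bottles stand within a few mm of their bay centres with their caps at the right height, and the arm is clear. I'm handing in the job.

```bash
python3 -c "
from bench import arm, workorder, get_image
print(workorder.sign_off())"
```

```text
the job is handed in; nothing more can be done
None
```

The tall bottle stands in the back bay and the short one in the front bay of the middle lane, each measured within about 5 mm of its bay centre, upright and released; the arm is clear and the job was handed in at about 19 s, with no verdict returned.

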